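# Swap the spools and hold the tension release half open

### The arm

A 6-joint arm with a two-finger parallel gripper is mounted at the origin on a cart in front of the work surface, level with it; the furniture and walls round the work are solid. World frame = base frame: x ahead of the robot, y to its left, z up, the work surface at z = 0. Lengths are in m, angles in rad, forces in N, time in s.
With the tool pointing down it reaches from about 0.275 to 0.85 m from the base axis. Payload 5.2 kg.
Tool frame: the origin (TCP) lies at the very end of the fingers, on their centre line; the grasp point (between the pads) lies 19 mm behind it; z points along the fingers, y is the line along which they close (so a half turn about z gives the same grasp; the last joint's range is limited). The gripper opens to 85 mm and grips with 20 to 120 N. Pads are 22 mm wide; open, the fingers measure 114 mm over their backs; the gripper's body (76 mm by 85 mm) begins 54 mm behind the grasp point. The pads swing forward as they close: fully open they stand 13 mm farther back than shut.
Start: joints at [0.938, 0.259, 1.535, -0, 1.348, -0.203], TCP at [0.229, 0.5, 0.231] pointing down, gripper open.
Joint ranges: [-3.14, 3.14], [-0.91, 2.08], [0.19, 2.58], [-1.22, 4.36], [0.22, 2.71], [-3.12, 3.12]. Speed limits (rad/s): [2.57, 2.57, 3.14, 3.14, 3.14, 3.14].

### API

Orientations are given as a unit quaternion [w, x, y, z].
In Python, from workcell import sensors, eyes, close_job gives the robot as it stands.
- The arm moves only by the tool carry_out, never from a script. Its argument "steps" is a list that holds one entry, the list of rows, each a list of 7 numbers: the finger opening in cm, from 0 to 8.54, then the shift along the world's x, y, z in cm, then the turn, a rotation vector about the world's x, y, z in degrees. A call has 1 to 12 rows; each row is the pose to reach, as a shift and turn from the pose commanded when the call began; what a row does not reach only later rows make up. A row lasts 1/10 s, in which the tool goes at most 50 mm and 8.59 degrees, less where a joint would pass 70% of its speed; a pose out of reach is approached as far as the arm can. A call with a gripper value outside its range is refused whole. The fingers move at their own pace and stop on an object; "squeeze" is the grip in N (left out, the last holds). Time passes only in rows, so rows that repeat a pose let the fingers close. It gives the time, the measured TCP pose, the force, the opening and the grip force at its end, in the units of the state.
- sensors.get_state(): the state, without advancing time (a new reading comes with each control period).
- eyes.camera(name): name is "scene" or "side" or "wrist"; returns the picture (480x640x3 uint8, red, green, blue); there is no depth.
- eyes.camera_model(name): a dict with "fx", "fy", "cx", "cy" (pixels), "R" (3x3) and "t" (3): a world point X has camera coordinates R X + t. Camera axes: x right, y down, z forward; pixel columns grow to the right and rows downward; lengths in m; the calibration is good to about 2 mm. A picture is of the moment at which its call begins: read the wrist's pose just before it. camera_model takes no time and is no camera call; for the wrist camera it gives the pose at the moment of the call.
- close_job(): hands the job in; it is judged then, once.
The state is a dict: "time": time; "joint_pos": joint angles; "qd": joint speeds; "joint_efforts": joint torques, N m; "tool_pos": TCP position; "tcp_rot": TCP orientation; "wrist_force": force on the tool from outside, world axes, zero at the start; "wrist_torque": the same for the moment, N m; "opening": opening from 0.0 (shut) to 1.0 (fully open); "grasp_force": force on a finger pad.
Only numpy, scipy, OpenCV 4.12 (cv2) and the standard library are available. Lean on these libraries where they do the work, as an engineer would, in place of code of your own. Each camera call takes 0.05 s, during which the arm holds its last target. There are 200 camera calls.

### The job

On the thread stand, swap the two thread spools, so that each stands upright in the cup where the other one stood. Then press down the stand's spring-loaded lever by its black pad to half its travel, where its pointer is between the two pins of the scale plate, and finish while still holding it there. Leave the wax block, the tin of tacks and the steel pulley where they are.

Things in the scene. Friction and masses are not known exactly. Their poses are not given: they have to be found in the camera images.
- thread_stand: fixed plywood board 150 (x) by 350 mm (y), top 12 mm above the bench, turned up to 0.3 rad; origin under its centre on the bench; x away from the robot, y left, z up. It carries the left cup, the middle cup and, at its right (-y) end, the lever; nothing fixed on it is higher than 95 mm. The bench is clear for 100 mm in front of it (-x side), where a spool can be parked
- cup_left (a point): centre of the inner floor of the left cup (stand x 0, y +130, z +12 mm): a round aluminium cup, inside diameter 46 mm, outside 54 mm, its rim 8 mm above its inner floor; axes as the stand's
- cup_middle (a point): centre of the inner floor of the middle cup (stand x 0, y +15, z +12 mm), same size as the left cup; axes as the stand's
- small_spool (a point): centre of the smaller spool of thread (white), 34 mm diameter, 44 mm tall, half-way up; z is its axis. It starts upright in one of the two cups. It can be grasped round the middle from above, as a plain cylinder of its diameter
- large_spool (a point): centre of the larger spool of thread (black), 38 mm diameter, 52 mm tall, half-way up; z is its axis. It starts upright in the other cup
- release_lever (a joint): angle of the spring-loaded lever, rad: 0 at rest (sloping up toward the robot), 0.27 half-way (level), 0.54 fully down; grows as the pad is pressed down, springs back when let go. Hinge along the stand's y at stand x +45, y -110, z +55 mm; the pad is 100 mm from it toward the robot (-x). Pressing the pad takes about 3 N at first, 7 N half-way, 11 N at the bottom
- pad_top (a point): centre of the upper face of the black press pad (36 x 36 x 8 mm) on the lever's free end, the point to press; about 90 mm above the bench at rest, 63 mm half-way, 36 mm fully down; it moves with the lever. A thin steel pointer stands out 51 mm from the pad's centre to the right (-y), at the height of the pad's underside
- half_mark (a point): point midway between the two small pins (20 mm apart, one above the other) of the scale plate, 55 mm above the bench, where the pointer must be. The plate is a fixed upright strip of aluminium facing the robot, 18 mm wide, its top 80 mm above the bench, 36 to 54 mm right of the pad's centre; axes as the stand's
- patcher: the fixed black hand-cranked sewing machine left of the work, 270 x 250 mm and 362 mm tall, an obstacle to be passed above (over 0.37 m) or round; origin at the centre of its underside. It covers about x 0.28 to 0.56 m, y 0.15 to 0.41 m
- wax_block: yellow block of wax 34 x 52 x 18 mm lying behind the stand, loose, to be left alone; origin at the centre of its underside
- tack_tin: round shallow tin of tacks, 68 mm across, 20 mm tall, behind the stand, loose, to be left alone; origin at the centre of its underside
- steel_pulley: steel pulley, 67 mm across, 20 mm tall, behind the stand between the wax and the tin, loose, to be left alone; origin at the centre of its underside
Mind the look-alikes: they are no part of the job. What is shaped like the part that bears small_spool but yellow is not meant. What is shaped like the part that bears large_spool but pink is not meant.

How it is judged:
By the outcome, as a careful person would: the job done as asked, in the order asked, and still so for the second after the job is handed in, while the arm keeps its last pose, push and grip.
It also fails if it takes over 72 s, if anything falls off the work surface, if the arm or the gripper's body presses on something with over 40 N, if the wrist force passes 120 N, or if a joint passes its speed limit or range.

## Working session

There is one attempt and no reset: what is moved stays moved. The work goes in short steps, Python scripts to look and compute and a tool call to move; the robot and the scene stay as the last step left them, time stands still between calls to the robot, and variables do not carry over. Pictures are saved under pics/ and viewed, at most 10 in all, crops included, and the job is handed in when it is done.

Besides the shell and the picture viewer there is one more tool, called after "Call:" as name(argument=value, ...), one argument or row to a line, values as JSON. carry_out: Moves the arm, as the interface text tells. Its arguments: {"type":"object","properties":{"steps":{"type":"array","items":{"type":"array","items":{"type":"array","items":{"type":"number"}}}},"squeeze":{"type":"number"}},"required":["steps"]}

```bash
ls; mkdir -p pics
python3 - <<'E'
from workcell import sensors, eyes
import cv2, numpy as np
s=sensors.get_state(); print({k:np.round(v,3).tolist() for k,v in s.items()})
for n in("scene","side"):
    im=eyes.camera(n); cv2.imwrite(f"pics/{n}0.png",im[:,:,::-1])
    m=eyes.camera_model(n); print(n,{k:np.round(v,4).tolist() for k,v in m.items()})
E
```

```text
pics
{'time': 0.0, 'joint_pos': [0.938, 0.259, 1.536, 0.0, 1.348, -0.203], 'qd': [-0.001, 0.001, 0.002, -0.0, 0.001, 0.001], 'joint_efforts': [-0.001, -44.604, -29.056, -0.0, 0.012, 0.0], 'tool_pos': [0.229, 0.5, 0.23], 'tcp_rot': [-0.0, 0.213, 0.977, -0.001], 'wrist_force': [0.13, 0.245, -0.875], 'wrist_torque': [-0.016, 0.029, 0.017], 'grasp_force': 0.0, 'opening': 1.001}
scene {'fx': 505.4726, 'fy': 505.4726, 'cx': 319.4888, 'cy': 243.9506, 'R': [[0.5858, -0.8102, 0.0205], [-0.5358, -0.4062, -0.7402], [0.608, 0.4227, -0.6721]], 't': [-0.3663, 0.3889, 0.7274]}
side {'fx': 513.119, 'fy': 513.119, 'cx': 324.855, 'cy': 238.4732, 'R': [[0.9998, -0.0034, 0.0177], [0.0116, -0.6341, -0.7731], [0.0138, 0.7732, -0.634]], 't': [-0.6062, 0.0714, 1.3129]}
```

View pics/scene0.png

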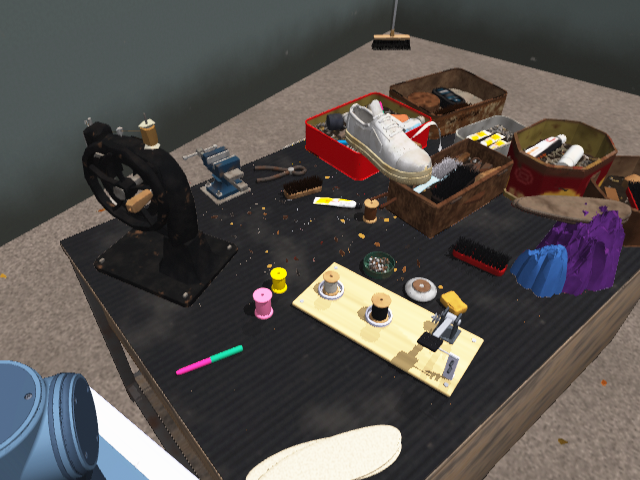

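View pics/side0.png

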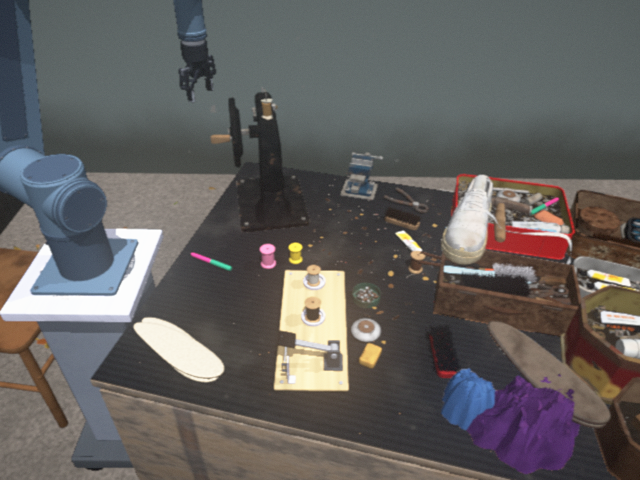

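The scene view shows the white spool in the left cup (331,285), the black one in the middle cup (378,310) and the lever pad at (430,340). The side view shows white at (313,277), black at (313,310) and the pad at (287,340). Next I measure the board and cups.

```bash
cat > h.py <<'E'
import cv2, numpy as np
from workcell import sensors, eyes
def ray(m,uv):
    d=np.array([(uv[0]-m["cx"])/m["fx"],(uv[1]-m["cy"])/m["fy"],1.]); R=np.array(m["R"]);t=np.array(m["t"])
    return -R.T@t, R.T@d
def onplane(m,uv,z):
    o,d=ray(m,uv); return o+d*(z-o[2])/d[2]
def proj(m,X):
    c=np.array(m["R"])@np.asarray(X,float)+np.array(m["t"]); return np.array([m["fx"]*c[0]/c[2]+m["cx"],m["fy"]*c[1]/c[2]+m["cy"]])
E
python3 - <<'E'
from h import *
for n,box in(("scene",(280,250,500,400)),("side",(270,260,355,395))):
    im=cv2.imread(f"pics/{n}0.png"); m=eyes.camera_model(n)
    hsv=cv2.cvtColor(im,cv2.COLOR_BGR2HSV)
    k=cv2.inRange(hsv,(12,40,130),(35,150,255)); q=np.zeros_like(k); x0,y0,x1,y1=box; q[y0:y1,x0:x1]=k[y0:y1,x0:x1]
    c=max(cv2.findContours(q,0,2)[0],key=cv2.contourArea)
    # board-plane metric contour, then min-area rectangle
    P=np.array([onplane(m,p[0],0.012)[:2] for p in c],np.float32)
    r=cv2.minAreaRect(P*1000); print(n,r); b=cv2.boxPoints(r); print(b.round(1).tolist())
cs=[cv2.resize(cv2.imread(f"pics/{n}0.png")[y:y+100,x:x+133],(798,600),interpolation=2) for n,x,y in(("scene",300,260),("side",260,260))]
a=cv2.resize(np.hstack(cs),(800,300)); cv2.imwrite("pics/crop0.png",a)
E
```

```text
scene ((575.6931762695312, -192.4911346435547), (348.948974609375, 151.87815856933594), 89.5732192993164)
[[498.5, -366.3999938964844], [650.2999877929688, -367.5], [652.9000244140625, -18.600000381469727], [501.1000061035156, -17.5]]
side ((577.8728637695312, -182.6974334716797), (375.70782470703125, 152.8509979248047), 89.62029266357422)
[[500.20001220703125, -370.0], [653.0999755859375, -371.1000061035156], [655.5, 4.599999904632568], [502.70001220703125, 5.699999809265137]]
```

View pics/crop0.png

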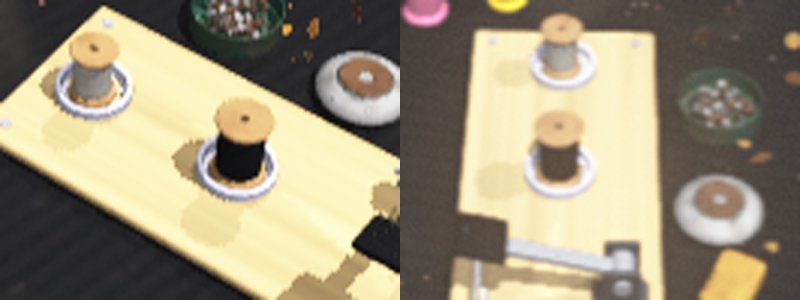

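The crops show white's top at scene ≈(330.9,276.0), side ≈(313.5,270.0), and black's top at scene ≈(381.5,299.9), side ≈(312.2,302.6). I check these against the stand pose.

Run:
```python
from h import *
S,D=eyes.camera_model("scene"),eyes.camera_model("side")
for n,a,b,z in(("white",(330.9,276),(313.5,270),.056),("black",(381.5,299.9),(312.2,302.6),.064)):
    print(n,onplane(S,a,z).round(4),onplane(D,b,z).round(4))
    o1,d1=ray(S,a);o2,d2=ray(D,b); t=np.linalg.lstsq(np.c_[d1,-d2],o2-o1,rcond=None)[0]; print((o1+d1*t[0]).round(4),(o2+d2*t[1]).round(4))
for m,c in((S,(430,340)),): print(onplane(m,c,.09).round(3))
```

```text
white [ 0.5759 -0.0625  0.056 ] [ 0.5777 -0.0648  0.056 ]
[ 0.578  -0.0612  0.0535] [ 0.5777 -0.0616  0.053 ]
black [ 0.5755 -0.1795  0.064 ] [ 0.5764 -0.1798  0.064 ]
[ 0.5763 -0.1792  0.063 ] [ 0.5764 -0.179   0.0632]
[ 0.526 -0.302  0.09 ]
```

Call:
carry_out(
  steps=[
    [[6,0,0,5,0,0,0],[6,0,0,10,0,0,0],[6,0,0,15,0,0,0],[6,0,0,20,0,0,0],[6,0,0,20,0,0,0],[6,34.8,-56.4,20,0,0,-66],[6,34.8,-56.4,20,0,0,-66],[6,34.8,-56.4,20,0,0,-66],[6,34.8,-56.4,20,0,0,-66],[6,34.8,-56.4,20,0,0,-66],[6,34.8,-56.4,20,0,0,-66],[6,34.8,-56.4,20,0,0,-66]],
  ],
  squeeze=30,
)

```text
time: 1.3
tool_pos: [0.4133, 0.2003, 0.4308]
tcp_rot: [-0.0, 0.676, 0.737, -0.0]
wrist_force: [-0.0, 1.5, -0.3]
opening: 0.702
grasp_force: 0.0
```

Call:
carry_out(
  steps=[
    [[6,16.4,-26.4,0,0,0,-5.5],[6,16.4,-26.4,0,0,0,-5.5],[6,16.4,-26.4,0,0,0,-5.5],[6,16.4,-26.4,0,0,0,-5.5],[6,16.4,-26.4,0,0,0,-5.5],[6,16.4,-26.4,0,0,0,-5.5],[6,16.4,-26.4,0,0,0,-5.5],[6,16.4,-26.4,-20,0,0,-5.5],[6,16.4,-26.4,-20,0,0,-5.5],[6,16.4,-26.4,-20,0,0,-5.5],[6,16.4,-26.4,-20,0,0,-5.5],[6,16.4,-26.4,-20,0,0,-5.5]],
  ],
)

```text
time: 2.5
tool_pos: [0.5712, -0.0597, 0.2231]
tcp_rot: [-0.008, 0.709, 0.705, -0.004]
wrist_force: [-1.9, 0.1, 0.5]
opening: 0.699
grasp_force: 0.0
```

Run:
```python
from h import *
s=sensors.get_state(); print(s["tool_pos"],s["tcp_rot"])
m=eyes.camera_model("wrist"); im=eyes.camera("wrist"); cv2.imwrite("pics/wrist1.png",im[:,:,::-1])
for n,X in(("white",(.577,-.0635,.056)),("black",(.5763,-.1788,.064)),("pad",(.521,-.3035,.09))): print(n,proj(m,X).round(1))
```

```text
[ 0.57124051 -0.05969104  0.22308006] [-0.00770655  0.70875888  0.70539732 -0.00400955]
white [333.5 214.4]
black [332.5 335.7]
pad [275.7 460.5]
```

View pics/wrist1.png

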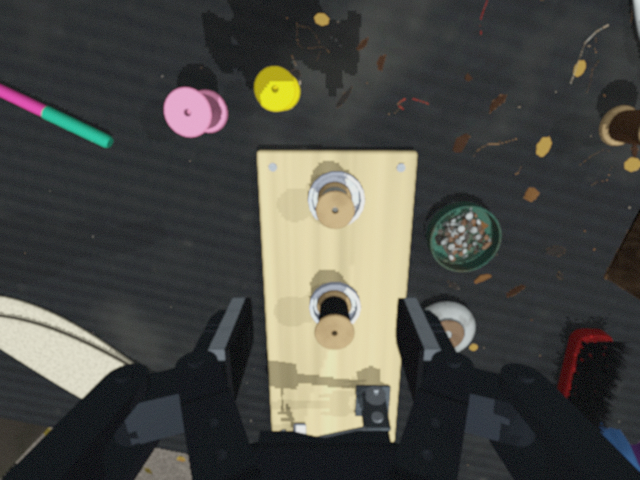

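The wrist view shows white's top at (335,210) and black's at (334,332), about 4 px off the prediction, but the arm was still settling. I settle it and measure again.

Call:
carry_out(
  steps=[
    [[6,0,0,0,0,0,0],[6,0,0,0,0,0,0],[6,0,0,0,0,0,0]],
  ],
)

```text
time: 2.85
tool_pos: [0.5786, -0.0623, 0.2344]
tcp_rot: [0.002, 0.709, 0.705, 0.001]
wrist_force: [-0.5, 0.1, -0.6]
opening: 0.7
grasp_force: 0.0
```

```bash
cat >> h.py <<'E'
def wlook(name,tops):
    s=sensors.get_state(); print(np.round(s["tool_pos"],4),np.round(s["tcp_rot"],4))
    m=eyes.camera_model("wrist"); im=eyes.camera("wrist")[:,:,::-1].copy(); cv2.imwrite(f"pics/{name}.png",im)
    k=cv2.inRange(cv2.cvtColor(im,cv2.COLOR_BGR2HSV),(5,70,60),(20,200,255))
    k=cv2.morphologyEx(k,cv2.MORPH_OPEN,np.ones((3,3)))
    for n,X in tops.items():
        p=proj(m,X); q=np.zeros_like(k); cv2.circle(q,tuple(int(v) for v in p),32,255,-1)
        cs=cv2.findContours(k&q,0,2)[0]
        if not cs: print(n,"none"); continue
        (c,r)=cv2.minEnclosingCircle(max(cs,key=cv2.contourArea)); e=onplane(m,(c[0]+r,c[1]),X[2])-onplane(m,c,X[2])
        print(n,p.round(1),np.round(c,1),"diam mm",round(2000*np.linalg.norm(e),1),onplane(m,c,X[2]).round(4))
E
python3 - <<'E'
from h import *
wlook("wrist2",dict(white=(.577,-.0635,.056),black=(.5763,-.1788,.064)))
E
```

```text
[ 0.5786 -0.0623  0.2344] [0.0025 0.7088 0.7054 0.0013]
white [320.7 206.8] [322.5 197.5] diam mm 38.8 [ 0.5787 -0.0551  0.056 ]
black [320.9 325. ] [322.4 320.8] diam mm 35.8 [ 0.5778 -0.1742  0.064 ]
```

Call:
carry_out(
  steps=[
    [[6,0,0,0,0,0,0],[6,0,0,0,0,0,0],[6,0,0,0,0,0,0]],
  ],
)

```text
time: 3.2
tool_pos: [0.577, -0.0619, 0.2315]
tcp_rot: [0.0, 0.709, 0.705, 0.0]
wrist_force: [-0.3, -0.3, 0.1]
opening: 0.702
grasp_force: 0.0
```

Run:
```python
from h import *
wlook("wrist3",dict(white=(.577,-.0635,.056),black=(.5763,-.1788,.064)))
im=cv2.imread("pics/wrist3.png")[150:380,230:430]; cv2.imwrite("pics/crop3.png",cv2.resize(im,None,fx=2.6,fy=2.6,interpolation=2))
```

```text
[ 0.577  -0.0619  0.2315] [1.000e-04 7.089e-01 7.053e-01 1.000e-04]
white [323.5 208.3] [324.7 199.4] diam mm 38.0 [ 0.578  -0.0555  0.056 ]
black [323.5 327.4] [324.8 322.4] diam mm 35.8 [ 0.5776 -0.1733  0.064 ]
```

View pics/crop3.png

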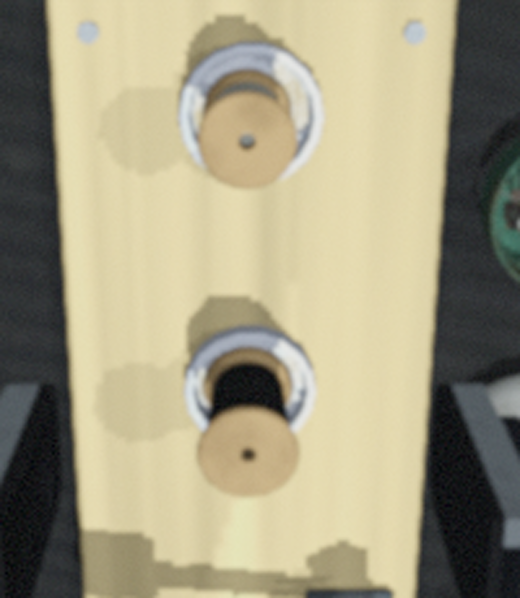

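White's hole is at wrist (325,204.2) and black's at (325.4,325). The cup rims are centred near (326.5,194.2) and (326.5,299.2).

Run:
```python
from h import *
m=eyes.camera_model("wrist")
for n,c,z in(("white",(325,204.2),.056),("black",(325.4,325),.064),("cupL",(326.5,194.2),.02),("cupM",(326.5,299.2),.02),("screwL",(263.8,162),.012),("screwR",(389.2,162),.012)):
    print(n,onplane(m,c,z).round(4))
im=cv2.imread("pics/wrist3.png"); k=cv2.inRange(cv2.cvtColor(im,cv2.COLOR_BGR2HSV),(12,40,130),(35,150,255)); k[:,:230]=0;k[:,430:]=0
P=np.argwhere(k>0); print("board top row",np.percentile(P[:,0],.1), [onplane(m,(c,r),.012).round(4).tolist() for c,r in((P[:,1].mean(),P[:,0].min()),)])
```

```text
white [ 0.5782 -0.0597  0.056 ]
black [ 0.5781 -0.1761  0.064 ]
cupL [ 0.5797 -0.0593  0.02  ]
cupM [ 0.5794 -0.1728  0.02  ]
screwL [ 0.52   -0.0294  0.012 ]
screwR [ 0.6398 -0.03    0.012 ]
board top row 14.0 [[0.5785, 0.0971, 0.012]]
```

Call:
carry_out(
  steps=[
    [[6,0.1,0.1,-5,0,0,0],[6,0.1,0.1,-10,0,0,0],[6,0.1,0.1,-13,0,0,0],[6,0.1,0.1,-15.5,0,0,0],[6,0.1,0.1,-17.5,0,0,0],[6,0.1,0.1,-19.2,0,0,0],[6,0.1,0.1,-20.4,0,0,0],[6,0.1,0.1,-20.7,0,0,0],[6,0.1,0.1,-20.7,0,0,0],[6,0.1,0.1,-20.7,0,0,0]],
  ],
)

```text
time: 4.25
tool_pos: [0.5786, -0.0611, 0.0252]
tcp_rot: [0.001, 0.709, 0.705, 0.0]
wrist_force: [0.4, 0.1, -0.1]
opening: 0.704
grasp_force: 0.0
```

Call:
carry_out(
  steps=[
    [[2.5,0,0,0,0,0,0],[2.5,0,0,0,0,0,0],[2.5,0,0,0,0,0,0],[2.5,0,0,0,0,0,0],[2.5,0,0,0,0,0,0],[2.5,0,0,0,0,0,0],[2.5,0,0,0,0,0,0],[2.5,0,0,0,0,0,0]],
  ],
)

```text
time: 5.05
tool_pos: [0.5785, -0.0611, 0.0253]
tcp_rot: [0.001, 0.709, 0.705, 0.0]
wrist_force: [-1.1, 1.5, 6.5]
opening: 0.383
grasp_force: 30.3
```

Call:
carry_out(
  steps=[
    [[2.5,0,0,2.5,0,0,0],[2.5,0,0,6,0,0,0],[2.5,0,0,8,0,0,0],[2.5,-4,-2.5,8,0,0,0],[2.5,-8.5,-5,8,0,0,0],[2.5,-12,-7,8,0,0,0],[2.5,-13.3,-7.9,8,0,0,0],[2.5,-13.3,-7.9,8,0,0,0],[2.5,-13.3,-7.9,8,0,0,0],[2.5,-13.3,-7.9,4,0,0,0],[2.5,-13.3,-7.9,2,0,0,0],[2.5,-13.3,-7.9,1,0,0,0]],
  ],
)

```text
time: 6.25
tool_pos: [0.4449, -0.1387, 0.0325]
tcp_rot: [-0.001, 0.708, 0.706, -0.0]
wrist_force: [0.2, 0.4, -0.6]
opening: 0.383
grasp_force: 30.1
```

Call:
carry_out(
  steps=[
    [[2.5,0,0,-1.2,0,0,0],[2.5,0,0,-2,0,0,0],[2.5,0,0,-2.1,0,0,0],[2.5,0,0,-2.1,0,0,0],[2.5,0,0,-2.1,0,0,0],[2.5,0,0,-2.1,0,0,0]],
  ],
)

```text
time: 6.85
tool_pos: [0.4453, -0.14, 0.0137]
tcp_rot: [0.0, 0.709, 0.705, 0.0]
wrist_force: [0.5, -0.5, -0.6]
opening: 0.386
grasp_force: 30.7
```

Call:
carry_out(
  steps=[
    [[6,0,0,-0.05,0,0,0],[6,0,0,-0.05,0,0,0],[6,0,0,-0.05,0,0,0],[6,0,0,-0.05,0,0,0],[6,0,0,2,0,0,0],[6,0,0,6,0,0,0],[6,0,0,11,0,0,0],[6,0,0,16,0,0,0],[6,0,0,21,0,0,0],[6,5,-1.8,22,0,0,0],[6,10,-3.7,22,0,0,0],[6,13.2,-3.7,22,0,0,0]],
  ],
)

```text
time: 8.05
tool_pos: [0.5792, -0.1789, 0.2348]
tcp_rot: [0.002, 0.709, 0.705, 0.0]
wrist_force: [0.3, -0.1, 0.1]
opening: 0.703
grasp_force: 0.0
```

Call:
carry_out(
  steps=[
    [[6,0,0,0,0,0,0],[6,0,0,0,0,0,0],[6,0,0,0,0,0,0],[6,0,0,0,0,0,0]],
  ],
)

```text
time: 8.45
tool_pos: [0.5758, -0.1766, 0.2336]
tcp_rot: [-0.0, 0.709, 0.705, -0.0]
wrist_force: [-0.2, -1.0, -0.3]
opening: 0.708
grasp_force: 0.0
```

Run:
```python
from h import *
wlook("wrist4",dict(black=(.577,-.1775,.064)))
```

```text
[ 0.5758 -0.1766  0.2336] [-1.000e-04  7.089e-01  7.053e-01 -1.000e-04]
black [325.  209.4] [325.5 202. ] diam mm 43.4 [ 0.5775 -0.171   0.064 ]
```

View pics/wrist4.png

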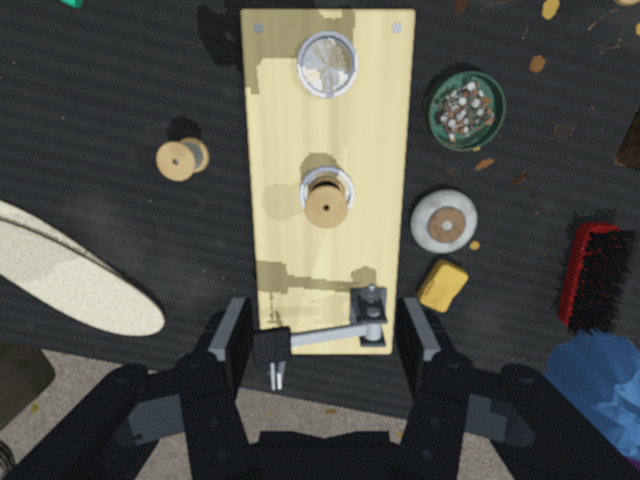

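The wrist view shows white parked upright (top hole (177,161)), black's hole at (326,207), the empty left cup centred at (327,65), and the pad at (272,345).

Run:
```python
from h import *
m=eyes.camera_model("wrist")
im=cv2.imread("pics/wrist4.png"); hsv=cv2.cvtColor(im,cv2.COLOR_BGR2HSV)
k=cv2.inRange(hsv,(12,40,130),(35,150,255)); w=255-k[25:105,285:370]
c=max(cv2.findContours(w,0,2)[0],key=cv2.contourArea); e=cv2.fitEllipse(cv2.convexHull(c)); print(e)
cl=(e[0][0]+285,e[0][1]+25)
for n,c,z in(("white",(177,161),.044),("black",(326,207),.064),("cupL",cl,.018),("cupM",(326.5,193),.018)): print(n,np.round(c,1),onplane(m,c,z).round(4))
```

```text
((42.17905807495117, 39.03974151611328), (62.50102233886719, 68.23179626464844), 179.8954620361328)
white [177 161] [ 0.4478 -0.1386  0.044 ]
black [326 207] [ 0.5781 -0.1756  0.064 ]
cupL [327.2  64. ] [ 0.5798 -0.0592  0.018 ]
cupM [326.5 193. ] [ 0.5789 -0.1739  0.018 ]
```

Call:
carry_out(
  steps=[
    [[6,0.1,0,-5,0,0,0],[6,0.1,0,-10,0,0,0],[6,0.1,0,-12.5,0,0,0],[6,0.1,0,-15,0,0,0],[6,0.1,0,-17,0,0,0],[6,0.1,0,-19,0,0,0],[6,0.1,0,-20.3,0,0,0],[6,0.1,0,-20.8,0,0,0],[6,0.1,0,-20.8,0,0,0],[6,0.1,0,-20.8,0,0,0]],
  ],
)

```text
time: 9.5
tool_pos: [0.5785, -0.1772, 0.0263]
tcp_rot: [0.001, 0.709, 0.705, 0.0]
wrist_force: [1.0, -1.2, 0.4]
opening: 0.705
grasp_force: 0.0
```

Call:
carry_out(
  steps=[
    [[2.5,0,0,0,0,0,0],[2.5,0,0,0,0,0,0],[2.5,0,0,0,0,0,0],[2.5,0,0,0,0,0,0],[2.5,0,0,0,0,0,0],[2.5,0,0,0,0,0,0],[2.5,0,0,0,0,0,0]],
  ],
)

```text
time: 10.2
tool_pos: [0.5787, -0.1772, 0.0265]
tcp_rot: [0.001, 0.709, 0.705, 0.0]
wrist_force: [-0.3, 0.8, 6.4]
opening: 0.435
grasp_force: 30.5
```

Call:
carry_out(
  steps=[
    [[2.5,0,0,2,0,0,0],[2.5,0,0,4.5,0,0,0],[2.5,0,0,5,0,0,0],[2.5,0,3,5,0,0,0],[2.5,0,7,5,0,0,0],[2.5,0,10.5,5,0,0,0],[2.5,0,11.6,5,0,0,0],[2.5,0,11.6,5,0,0,0],[2.5,0,11.6,3,0,0,0],[2.5,0,11.6,2,0,0,0],[2.5,0,11.6,2,0,0,0],[2.5,0,11.6,2,0,0,0]],
  ],
)

```text
time: 11.4
tool_pos: [0.5779, -0.0618, 0.045]
tcp_rot: [-0.0, 0.709, 0.705, -0.0]
wrist_force: [-0.6, -0.1, -0.4]
opening: 0.432
grasp_force: 30.2
```

Run:
```python
from h import *
print(sensors.get_state()["tool_pos"])
a=[]
for n,x,y in(("scene",290,230),("side",270,230)):
    im=eyes.camera(n)[:,:,::-1]; a.append(cv2.resize(im[y:y+100,x:x+80],(400,500),interpolation=2))
cv2.imwrite("pics/c5.png",np.hstack(a))
```

```text
[ 0.57785817 -0.06182205  0.0450494 ]
```

View pics/c5.png

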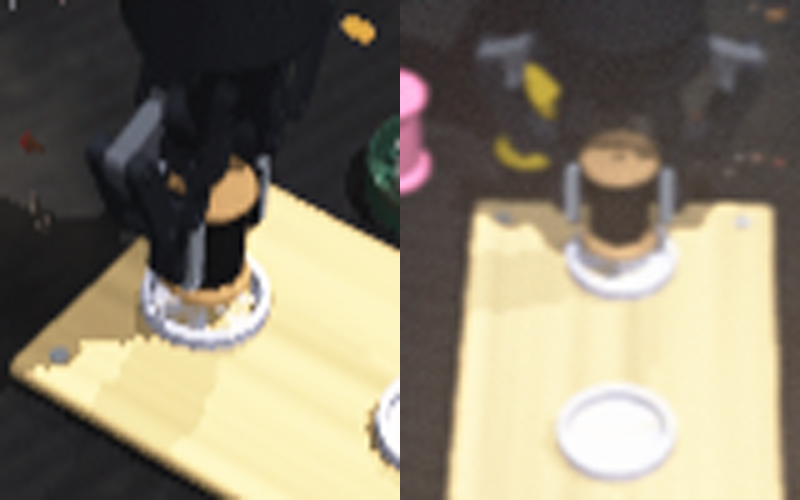

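The spool hangs upright, centred over the left cup (side: spool x≈621, cup x≈622 in the crop). I lower it.

Call:
carry_out(
  steps=[
    [[2.5,0,0,-0.7,0,0,0],[2.5,0,0,-1.3,0,0,0],[2.5,0,0,-1.8,0,0,0],[2.5,0,0,-1.8,0,0,0],[2.5,0,0,-1.8,0,0,0],[2.5,0,0,-1.8,0,0,0]],
  ],
)

```text
time: 12.1
tool_pos: [0.5778, -0.0608, 0.0271]
tcp_rot: [-0.0, 0.709, 0.705, -0.0]
wrist_force: [-0.5, -0.0, -0.2]
opening: 0.44
grasp_force: 30.2
```

Call:
carry_out(
  steps=[
    [[6,0,0,-0.05,0,0,0],[6,0,0,-0.05,0,0,0],[6,0,0,-0.05,0,0,0],[6,0,0,-0.05,0,0,0],[6,0,0,2,0,0,0],[6,0,0,6,0,0,0],[6,0,0,8,0,0,0],[6,-4,-2.5,8,0,0,0],[6,-8,-5,8,0,0,0],[6,-12,-7,8,0,0,0],[6,-13.2,-7.9,8,0,0,0],[6,-13.2,-7.9,8,0,0,0]],
  ],
)

```text
time: 13.3
tool_pos: [0.4443, -0.1407, 0.1075]
tcp_rot: [-0.0, 0.71, 0.704, -0.0]
wrist_force: [1.4, -0.6, -0.6]
opening: 0.701
grasp_force: 0.0
```

Call:
carry_out(
  steps=[
    [[6,0,0,0,0,0,0],[6,0,0,-3,0,0,0],[6,0,0,-5,0,0,0],[6,0,0,-7,0,0,0],[6,0,0,-8.5,0,0,0],[6,0,0,-9.3,0,0,0],[6,0,0,-9.3,0,0,0],[6,0,0,-9.3,0,0,0]],
  ],
)

```text
time: 14.1
tool_pos: [0.4467, -0.1398, 0.0146]
tcp_rot: [0.0, 0.709, 0.706, 0.0]
wrist_force: [-0.2, 0.3, 0.0]
opening: 0.704
grasp_force: 0.0
```

Now grasp, lift and carry white to the middle cup at (.577,-.176).

Call:
carry_out(
  steps=[
    [[2.5,0,0,0,0,0,0],[2.5,0,0,0,0,0,0],[2.5,0,0,0,0,0,0],[2.5,0,0,0,0,0,0],[2.5,0,0,0,0,0,0],[2.5,0,0,0,0,0,0],[2.5,0,0,0,0,0,0],[2.5,0,0,2,0,0,0],[2.5,0,0,5,0,0,0],[2.5,0,0,7,0,0,0],[2.5,0,0,7,0,0,0]],
  ],
)

```text
time: 15.2
tool_pos: [0.4478, -0.141, 0.0871]
tcp_rot: [0.003, 0.709, 0.705, 0.001]
wrist_force: [0.4, -0.5, -0.8]
opening: 0.383
grasp_force: 30.1
```

Call:
carry_out(
  steps=[
    [[2.5,3,-0.8,0,0,0,0],[2.5,7,-2,0,0,0,0],[2.5,11,-3,0,0,0,0],[2.5,13.1,-3.6,0,0,0,0],[2.5,13.1,-3.6,0,0,0,0],[2.5,13.1,-3.6,-2,0,0,0],[2.5,13.1,-3.6,-3.8,0,0,0],[2.5,13.1,-3.6,-3.8,0,0,0],[2.5,13.1,-3.6,-3.8,0,0,0],[2.5,13.1,-3.6,-3.8,0,0,0]],
  ],
)

```text
time: 16.2
tool_pos: [0.577, -0.1761, 0.0472]
tcp_rot: [0.0, 0.709, 0.705, 0.0]
wrist_force: [0.3, -1.2, -0.1]
opening: 0.385
grasp_force: 30.1
```

Run:
```python
from h import *
print(sensors.get_state()["tool_pos"])
a=[]
for n,x,y in(("scene",310,250),("side",270,250)):
    im=eyes.camera(n)[:,:,::-1]; a.append(cv2.resize(im[y:y+100,x:x+80],(400,500),interpolation=2))
cv2.imwrite("pics/c6.png",np.hstack(a))
```

```text
[ 0.57702075 -0.1760594   0.04716153]
```

View pics/c6.png

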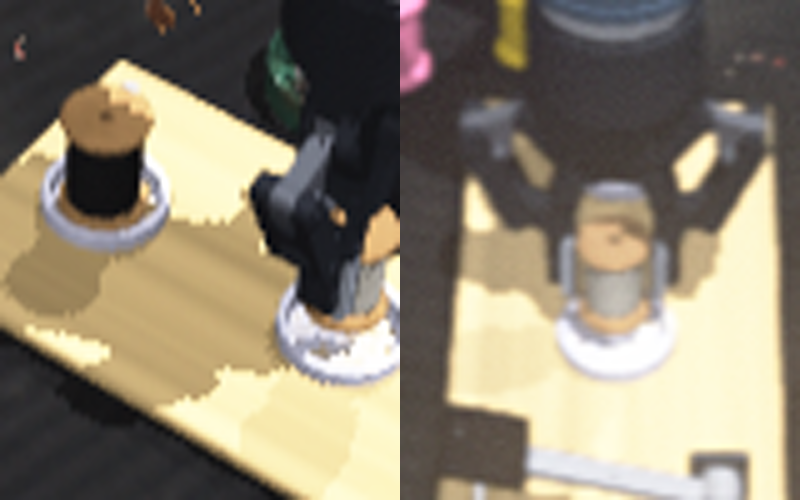

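Black stands in the left cup, and white hangs over the middle cup, centred. Next I lower, release and lift.

Call:
carry_out(
  steps=[
    [[2.5,0,0,-0.8,0,0,0],[2.5,0,0,-1.5,0,0,0],[2.5,0,0,-2,0,0,0],[2.5,0,0,-2,0,0,0],[2.5,0,0,-2,0,0,0],[2.5,0,0,-2,0,0,0]],
  ],
)

```text
time: 16.9
tool_pos: [0.5766, -0.1757, 0.0272]
tcp_rot: [-0.0, 0.709, 0.705, -0.0]
wrist_force: [-3.4, 1.7, 10.6]
opening: 0.385
grasp_force: 31.4
```

Call:
carry_out(
  steps=[
    [[6,0,0,-0.05,0,0,0],[6,0,0,-0.05,0,0,0],[6,0,0,-0.05,0,0,0],[6,0,0,-0.05,0,0,0],[6,0,0,2,0,0,0],[6,0,0,6,0,0,0],[6,0,0,10,0,0,0],[4,0,0,15,0,0,0],[2,0,0,20,0,0,0],[0,0,0,20,0,0,0],[0,0,0,20,0,0,0],[0,0,0,20,0,0,0]],
  ],
)

```text
time: 18.1
tool_pos: [0.5761, -0.1754, 0.2247]
tcp_rot: [-0.001, 0.709, 0.705, -0.0]
wrist_force: [0.4, 0.1, 0.2]
opening: 0.003
grasp_force: 0.0
```

Run:
```python
from h import *
print(sensors.get_state()["tool_pos"])
a=[]
S,D,W=[eyes.camera_model(n) for n in("scene","side","wrist")]
for n,x,y,m in(("scene",310,250,S),("side",265,255,D),("wrist",230,0,W)):
    im=eyes.camera(n)[:,:,::-1]; cv2.imwrite(f"pics/{n}7.png",im)
    if n!="wrist": a.append(cv2.resize(im[y:y+150,x:x+150],(400,400),interpolation=2))
cv2.imwrite("pics/c7.png",np.hstack(a))
for n,im,m in(("scene",0,S),("side",0,D)):
    im=cv2.imread(f"pics/{n}7.png"); p=proj(m,(.521,-.304,.09)); print(n,p.round(1))
    k=cv2.inRange(im,(0,0,0),(60,60,60)); x,y=[int(v) for v in p]; q=np.zeros_like(k); q[y-25:y+25,x-25:x+25]=k[y-25:y+25,x-25:x+25]
```

```text
[ 0.57611335 -0.17543306  0.22470906]
scene [430.  342.4]
side [283.6 338.6]
```

View pics/c7.png

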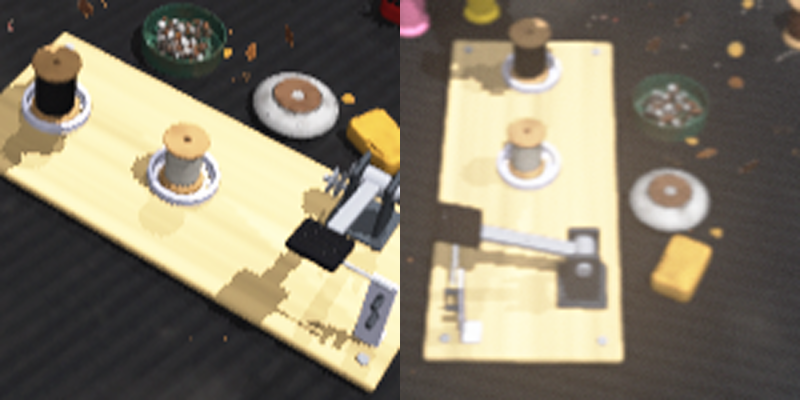

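Both spools stand upright in the swapped cups, with white at (186,160) and black at (56,85) in the scene crop. The pad centre projects at scene (430,341), which agrees with the stand pose. Now the lever.

Call:
carry_out(
  steps=[
    [[0,-2.5,-4,0,0,0,0],[0,-4,-8,0,0,0,0],[0,-5.4,-12.8,0,0,0,0],[0,-5.4,-12.8,-3,0,0,0],[0,-5.4,-12.8,-7,0,0,0],[0,-5.4,-12.8,-11,0,0,0],[0,-5.4,-12.8,-11,0,0,0],[0,-5.4,-12.8,-11,0,0,0],[0,-5.4,-12.8,-11,0,0,0]],
  ],
)

```text
time: 19.15
tool_pos: [0.5242, -0.3047, 0.1183]
tcp_rot: [0.002, 0.709, 0.705, 0.0]
wrist_force: [-0.1, -0.6, -0.2]
opening: -0.002
grasp_force: 0.0
```

Call:
carry_out(
  steps=[
    [[0,-0.1,0,-1,0,0,0],[0,-0.1,0,-2,0,0,0],[0,-0.1,0,-2.5,0,0,0],[0,-0.1,0,-3,0,0,0],[0,-0.1,0,-3.5,0,0,0],[0,-0.1,0,-4,0,0,0],[0,-0.1,0,-4.5,0,0,0],[0,-0.1,0,-5,0,0,0],[0,-0.1,0,-5.4,0,0,0],[0,-0.1,0,-5.4,0,0,0],[0,-0.1,0,-5.4,0,0,0],[0,-0.1,0,-5.4,0,0,0]],
  ],
)

```text
time: 20.35
tool_pos: [0.5214, -0.304, 0.0624]
tcp_rot: [-0.0, 0.709, 0.705, -0.0]
wrist_force: [-4.7, -0.4, 6.1]
opening: 0.003
grasp_force: 3.3
```

Run:
```python
from h import *
s=sensors.get_state(); print(s["tool_pos"],s["wrist_force"])
a=[]
for n,x,y in(("scene",400,300),("side",255,320)):
    im=eyes.camera(n)[:,:,::-1]; cv2.imwrite(f"pics/{n}8.png",im); a.append(cv2.resize(im[y:y+80,x:x+80],(400,400),interpolation=2))
    m=eyes.camera_model(n); print(n,[((proj(m,(.5215,-.3545,z))-(x,y))*5).round().tolist() for z in(.045,.055,.065)])
cv2.imwrite("pics/c8.png",np.hstack(a))
```

```text
[ 0.52135332 -0.30401063  0.06239927] [-4.71020658 -0.41855587  6.12189646]
scene [[262.0, 363.0], [268.0, 347.0], [274.0, 330.0]]
side [[141.0, 267.0], [140.0, 251.0], [139.0, 236.0]]
```

View pics/c8.png

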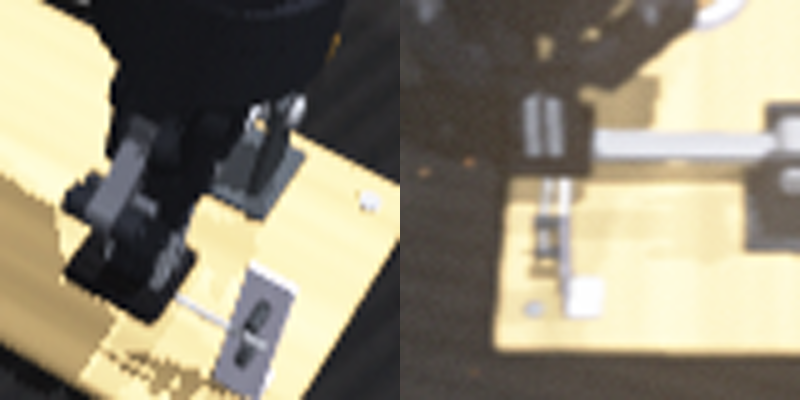

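The pointer tip sits at about (266,346) in the scene crop, in the middle of the plate's slot, against (268,347) predicted for half_mark. The fingertip rests at z 62.4 mm with about 6 N. I hold briefly, confirm and hand in.

Call:
carry_out(
  steps=[
    [[0,0,0,0,0,0,0],[0,0,0,0,0,0,0],[0,0,0,0,0,0,0],[0,0,0,0,0,0,0],[0,0,0,0,0,0,0],[0,0,0,0,0,0,0]],
  ],
)

```text
time: 21.05
tool_pos: [0.5213, -0.304, 0.0625]
tcp_rot: [-0.0, 0.709, 0.705, -0.0]
wrist_force: [-4.1, 0.2, 6.7]
opening: 0.0
grasp_force: 3.3
```

Run:
```python
from workcell import sensors, close_job
s=sensors.get_state(); print(s["tool_pos"],s["wrist_force"])
if .058<s["tool_pos"][2]<.067: print(close_job())
```

```text
[ 0.52133359 -0.3040007   0.0624542 ] [-4.13660774  0.20918916  6.66911632]
the job is handed in; nothing more can be done
None
```

The two spools are swapped and stand upright in each other's cups, the lever is held half-way with its pointer between the pins, and the job was handed in at about 21 s (result not shown).

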